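# Find the heaviest weight tin by feel and hold it up

## Task

Lift the clear cover of the stock case gently by its bar, without letting it swing or slam, right back onto its stop and leave it open; then heft the three closed tins one at a time from left to right as the robot sees them, lifting each a few centimetres for a moment and setting it back upright on its place before taking the next. Finish while holding the heaviest tin up in the gripper, upright and still, some 15 to 20 cm above the counter and clear of the case, with the other two standing on their places and the cover still open (if the right-hand tin is the heaviest it may simply be kept in hand). Tip no tin over and leave everything else on the counter where it is.

Things in the scene. Friction and masses are not known exactly. Their poses are not given: they have to be found in the camera images.
- case: Grey steel stock case fixed to the counter, 180 mm deep (x), 430 mm wide (y). Origin under its centre, x away from the robot to its hinged back, y to the robot's left. Floor 10 mm up; end and back walls 6 mm thick, 84 and 78 mm high; front open above a 22 mm lip. Three tins stand in a row along y, 125 mm apart, 8 mm nearer the front than its centre.
- cover (a joint): Angle of the clear plastic cover with aluminium frame (0.3 kg) hinged along the case's back edge: 0 shut (level on the case), grows as its front is lifted; 1.8 rad is the open stop, a little past upright, where its own weight keeps it. Let go short of upright it falls shut. Lightly damped; lifting at the bar takes about 2 N.
- cover_bar (a point): Middle of the cover's pull bar: round steel, 10 mm in diameter, 140 mm long, parallel to the hinge (along y), on two 10 mm wide arms 65 mm either side of its middle; 205 mm from the hinge axis, 39 mm beyond the cover's edge. Moves with the cover; shut, it is level with the hinge, 87 mm above the counter. A pinch from above lets it turn in the fingers.
- cover_hinge (a point): Middle of the hinge axis, 87 mm behind the case's centre and 87 mm above the counter; the axis runs along the point's y, x points away from the robot.
- tin_left: Plain closed steel tin, upright cylinder 58 mm in diameter and 66 mm tall, rigid, loosely filled with stock, all three look the same. Whole mass 0.15 to 0.7 kg; the heaviest is at least 0.2 kg heavier than either of the others. Origin at the centre of its underside, z up. It starts at the left place in the case (its +y end as the robot sees it).
- tin_middle: Plain closed steel tin, upright cylinder 58 mm in diameter and 66 mm tall, rigid, loosely filled with stock, all three look the same. Whole mass 0.15 to 0.7 kg; the heaviest is at least 0.2 kg heavier than either of the others. Origin at the centre of its underside, z up. It starts at the middle place in the case (the middle of the row as the robot sees it).
- tin_right: Plain closed steel tin, upright cylinder 58 mm in diameter and 66 mm tall, rigid, loosely filled with stock, all three look the same. Whole mass 0.15 to 0.7 kg; the heaviest is at least 0.2 kg heavier than either of the others. Origin at the centre of its underside, z up. It starts at the right place in the case (its -y end as the robot sees it).
- place_left (a point): Centre of the left tin's place, a thin dark rubber disc 68 mm across on the floor of the case, 10 mm above the counter. y axis along the row of places towards the left one, x away from the robot.
- place_middle (a point): Centre of the middle tin's place, a thin dark rubber disc 68 mm across on the floor of the case, 10 mm above the counter. y axis along the row of places towards the left one, x away from the robot.
- place_right (a point): Centre of the right tin's place, a thin dark rubber disc 68 mm across on the floor of the case, 10 mm above the counter. y axis along the row of places towards the left one, x away from the robot.
- hammer: Bystander: red plastic weight hammer with white nylon tips, lying on the counter, 200 mm long, head 96 mm across, 32 mm high; origin on its underside near the head.
- gauge: Bystander: chrome tyre pressure gauge lying face up, dial 54 mm across, 22 mm high, stem reaching 98 mm to its -x; origin under the dial. In front of the case's left part.
- valve_cap_a: Bystander: small green aluminium valve cap, 13 mm across, 14 mm high, standing in front of the case's right part; origin under it.
- valve_cap_b: Bystander: the second valve cap, the same.
- strip_a: Bystander: strip of adhesive lead weights 112 x 19 x 6 mm, on the steel turntable (190 mm across, 40 mm high) at the right side; origin under it.
- strip_b: Bystander: second such strip, lying on the first.

How it is judged:
By the outcome, as a careful person would: the job done as asked, in the order asked, and still so for the second after the job is handed in, while the arm keeps its last pose, push and grip.
It also fails if it takes over 72 s, if anything falls off the work surface, if the arm or the gripper's body presses on something with over 40 N, if the wrist force passes 120 N, or if a joint passes its speed limit or range.

## Robot

A 7-joint arm with a two-finger parallel gripper is mounted at the origin on the work surface. World frame = base frame: x ahead of the robot, y to its left, z up, the work surface at z = 0. Lengths are in m, angles in rad, forces in N, time in s.
With the tool pointing down it reaches from about 0.35 to 0.775 m from the base axis. Payload 3.1 kg.
Tool frame: the origin (TCP) lies between the finger pads; the fingertips stand 17 mm ahead of it and the grasp point (between the pads) lies 2 mm behind it; z points along the fingers, y is the line along which they close (so a half turn about z gives the same grasp; the last joint's range is limited). The gripper opens to 85 mm and grips with 20 to 120 N. Pads are 22 mm wide; open, the fingers measure 114 mm over their backs; the gripper's body (76 mm by 85 mm) begins 54 mm behind the grasp point. The pads swing forward as they close: fully open they stand 13 mm farther back than shut.
Start: joints at [-1.322, 0.311, 0.014, 1.512, -0.004, 1.319, -0.027], TCP at [0.158, 0.527, 0.224] pointing down, gripper open.
Joint ranges: [-2.7, 2.7], [-0.3, 1.91], [-1.27, 1.3], [0.12, 2.57], [-1.44, 4.58], [0.2, 2.03], [-3.05, 3.05]. Speed limits (rad/s): [2.79, 2.79, 3.14, 3.14, 3.14, 3.14, 3.14].

## Interface

Orientations are given as [roll, pitch, yaw] about the fixed x, y, z axes, in that order (R = Rz(yaw) Ry(pitch) Rx(roll)).
In Python, from workcell import env gives the robot as it stands.
- The arm moves only by the tool move_arm, never from a script. Its argument "motion" is a list of rows, each a list of 3 entries, a list of its own where there are three numbers: the shift along the tool's x, y, z in m, then the turn, a rotation vector about the tool's x, y, z in degrees, then the closure, from -1 (fully open) to 1 (shut), so that 0 is half open. A call has 1 to 8 rows; each row is the pose to reach, as a shift and turn from the pose commanded when the call began, along the tool's axes at that moment; what a row does not reach only later rows make up. A row lasts 1/12 s, in which the tool goes at most 41.7 mm and 7.16 degrees, less where a joint would pass 70% of its speed; a pose out of reach is approached as far as the arm can. A call with a gripper value outside its range is refused whole. The fingers move at their own pace and stop on an object; the grip force is fixed at half the most. Time passes only in rows, so rows that repeat a pose let the fingers close. It gives the time, the measured TCP pose, the force, the opening and the grip force at its end, in the units of the state.
- env.get_obs(): the state, without advancing time (a new reading comes with each control period).
- env.get_image(name): name is "side" or "top"; returns the picture (480x640x3 uint8, red, green, blue); there is no depth.
- env.camera_params(name): a dict with "fx", "fy", "cx", "cy" (pixels), "rvec" (rotation vector, rad) and "tvec" (3), from world to camera coordinates, as OpenCV has them. Camera axes: x right, y down, z forward; pixel columns grow to the right and rows downward; lengths in m; the calibration is good to about 2 mm. A picture is of the moment at which its call begins. camera_params takes no time and is no camera call.
- env.hand_in(): hands the job in; it is judged then, once.
The state is a dict: "time_s": time; "joint_positions": joint angles; "qd": joint speeds; "joint_efforts": joint torques, N m; "tcp_pos": TCP position; "ee_rot": TCP orientation; "wrist_force": force on the tool from outside, world axes, zero at the start; "torque": the same for the moment, N m; "grip_width": finger opening in m; "grip_force": force on a finger pad.
Only numpy, scipy, OpenCV 4.12 (cv2) and the standard library are available. Lean on these libraries where they do the work, as an engineer would, in place of code of your own. Each camera call takes 0.05 s, during which the arm holds its last target. There are 200 camera calls.

## Working session

There is one attempt and no reset: what is moved stays moved. The work goes in short steps, Python scripts to look and compute and a tool call to move; the robot and the scene stay as the last step left them, time stands still between calls to the robot, and variables do not carry over. Pictures are saved under pics/ and viewed, at most 10 in all, crops included, and the job is handed in when it is done.

Besides the shell and the picture viewer there is one more tool, called after "Request:" as a command line: name --argument value ..., lists and objects as JSON in quotes. move_arm: Moves the arm, as the interface text tells. Its arguments: {"type":"object","properties":{"motion":{"type":"array"}},"required":["motion"]}

```bash
ls; mkdir -p pics; python3 - <<'E'
from workcell import env
import cv2
for n in("side","top"):
    cv2.imwrite(f"pics/{n}0.png",env.get_image(n)[:,:,::-1]); print(n,env.camera_params(n))
print(env.get_obs())
E
```

```text
pics
side {'fx': 547.0676839466366, 'fy': 547.0676839466366, 'cx': 321.81678630184734, 'cy': 236.26669000414182, 'rvec': array([ 2.12715277, -0.25008909,  0.1148282 ]), 'tvec': array([-0.53005097,  0.11521175,  1.22739589])}
top {'fx': 435.9971965573415, 'fy': 435.9971965573415, 'cx': 323.4233208539128, 'cy': 235.7545243159693, 'rvec': array([ 2.13590968, -2.16489034,  0.14982587]), 'tvec': array([0.00676415, 0.55163657, 1.23184441])}
{'time_s': 0.1, 'joint_positions': array([-1.32169842,  0.31166834,  0.01397207,  1.51289456, -0.00442259,
        1.31920068, -0.02717194]), 'qd': array([ 0.00130169,  0.00122488, -0.00032979, -0.00235396, -0.00158895,
        0.00125227, -0.00034601]), 'joint_efforts': array([ 1.05231913e-03, -3.80850935e+01,  1.46678681e-01, -2.31238818e+01,
        1.24065290e-02,  8.15493520e-03,  1.38811612e-05]), 'tcp_pos': array([0.15747125, 0.52627611, 0.22271809]), 'ee_rot': array([-3.13945347e+00,  6.15244226e-05,  2.85091367e+00]), 'wrist_force': array([-0.41350539,  0.05188644,  0.36820485]), 'torque': array([ 0.02056676, -0.01589528,  0.01768277]), 'grip_force': 0.0, 'grip_width': 0.08567464742288623}
```

View pics/top0.png

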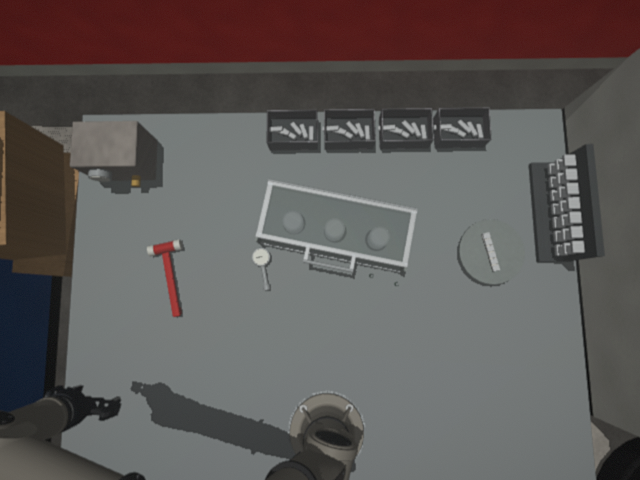

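View pics/side0.png

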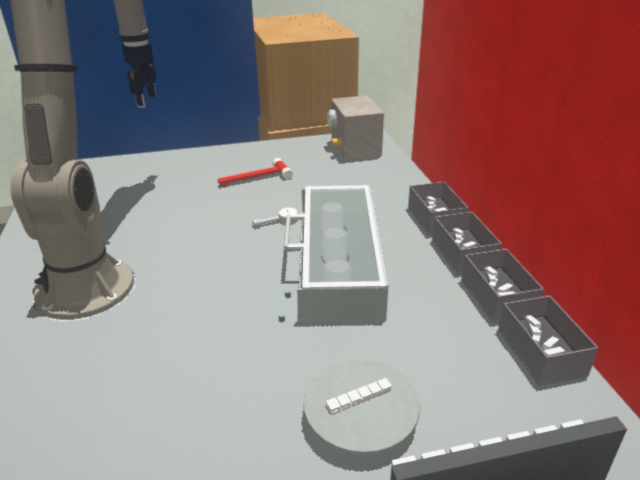

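The top view shows the case turned slightly clockwise: tins near (293,221), (335,230), (378,238), and the bar near (330,268). I'll enlarge the case to read exact points.

```bash
python3 - <<'E'
import cv2
a=cv2.imread("pics/top0.png")[170:295,240:430]
cv2.imwrite("pics/topc.png",cv2.resize(a,None,fx=4.2,fy=4.2,interpolation=cv2.INTER_CUBIC))
E
```

```text
(no output)
```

View pics/topc.png

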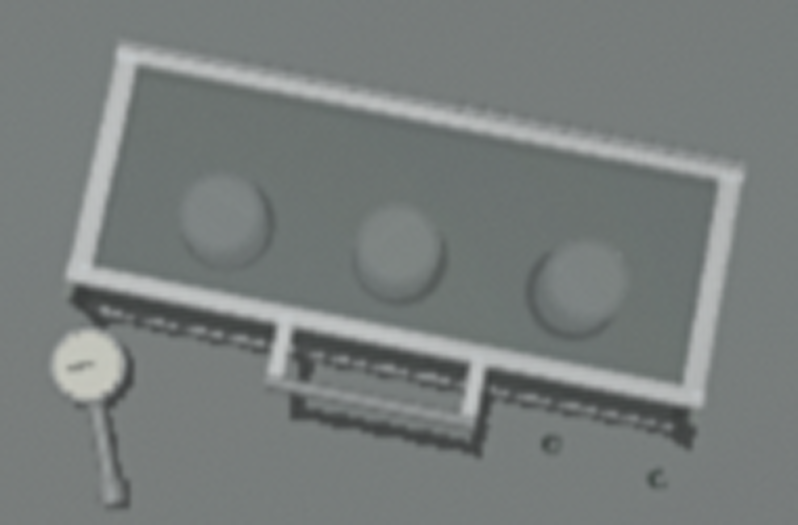

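The crop shows the frame corners at crop (118,43), (743,168), (700,405), (68,280); the bar runs from (268,378) to (474,421); and the tin tops are at (224,215), (399,248), (582,285). I'll fit the case pose to these.

```bash
cat > h.py <<'E'
import numpy as np, cv2
from scipy.optimize import least_squares
from scipy.spatial.transform import Rotation as R
from workcell import env
def ray(px,z,cam="top"):
    p=env.camera_params(cam); M=cv2.Rodrigues(p["rvec"])[0]; c=-M.T@p["tvec"]
    d=M.T@np.array([(px[0]-p["cx"])/p["fx"],(px[1]-p["cy"])/p["fy"],1]); return c+d*(z-c[2])/d[2]
def proj(P,cam):
    p=env.camera_params(cam); K=np.array([[p["fx"],0,p["cx"]],[0,p["fy"],p["cy"]],[0,0,1]])
    return cv2.projectPoints(np.array(P,float),p["rvec"],p["tvec"],K,None)[0][:,0]
E
python3 - <<'E'
from h import *
c=lambda x,y:(x/4.2+240-.4,y/4.2+170-.4)
pts=dict(TL=(118,43,.091),TR=(743,168,.091),BR=(700,405,.091),BL=(68,280,.091),barL=(268,378,.09),barR=(474,421,.09),tl=(224,215,.076),tm=(399,248,.076),tr=(582,285,.076))
W={k:ray(c(a,b),z) for k,(a,b,z) in pts.items()}
for k,v in W.items(): print(k,v.round(4))
n=lambda a,b:np.linalg.norm(W[a]-W[b]).round(4)
print(n('TL','TR'),n('BL','BR'),n('TL','BL'),n('TR','BR'),n('barL','barR'),n('tl','tm'),n('tm','tr'))
M=dict(tl=(-.008,.125),tm=(-.008,0),tr=(-.008,-.125),barL=(-.118,.07),barR=(-.118,-.07))
def pose(q,m): 
    C,S=np.cos(q[2]),np.sin(q[2]); return np.array([q[0]+C*m[0]-S*m[1],q[1]+S*m[0]+C*m[1]])
f=lambda q:np.concatenate([pose(q,m)-W[k][:2] for k,m in M.items()])
s=least_squares(f,[.5,0,-.2]); q=s.x
print("case",q.round(4),np.degrees(q[2]).round(2)); print((s.fun*1000).round(1))
# edges yaw
for a,b in(('TR','TL'),('BR','BL')):
    d=W[a]-W[b]; d=-d; print(np.degrees(np.arctan2(-d[0],d[1])))
print("edges mid",(sum(W[k] for k in('TL','TR','BL','BR'))/4).round(4))
for nme,m in dict(bar=(-.118,0),hinge=(.087,0),tl=(-.008,.125),tm=(-.008,0),tr=(-.008,-.125)).items(): print(nme,pose(q,m).round(4))
print(proj([[*pose(q,m),.087] for m in((-.118,.07),(-.118,-.07))],"side"))
E
python3 - <<'E'
import cv2
a=cv2.imread("pics/side0.png")[170:330,240:400]
cv2.imwrite("pics/sidec.png",cv2.resize(a,None,fx=3.7,fy=3.7,interpolation=cv2.INTER_CUBIC))
E
```

```text
TL [0.7068 0.1556 0.091 ]
TR [ 0.6151 -0.2635  0.091 ]
BR [ 0.4568 -0.2284  0.091 ]
BL [0.5454 0.1881 0.091 ]
barL [0.4785 0.0558 0.09  ]
barR [ 0.4483 -0.0795  0.09  ]
tl [0.5905 0.0854 0.076 ]
tm [ 0.5663 -0.0325  0.076 ]
tr [ 0.5395 -0.1551  0.076 ]
0.429 0.4258 0.1646 0.1622 0.1386 0.1203 0.1255
case [ 0.5755 -0.0361 -0.2122] -12.16
[ 3.5  2.4  1.3 -1.9  1.8 -1.5 -3.7  1.3 -3.  -0.2]
-12.346393480872232
-12.015719001589227
edges mid [ 0.581 -0.037  0.091]
bar [ 0.4601 -0.0113]
hinge [ 0.6605 -0.0545]
tl [0.594  0.0877]
tm [ 0.5676 -0.0345]
tr [ 0.5413 -0.1566]
[[287.89059405 214.89438387]
 [285.37920494 247.29711588]]
```

View pics/sidec.png

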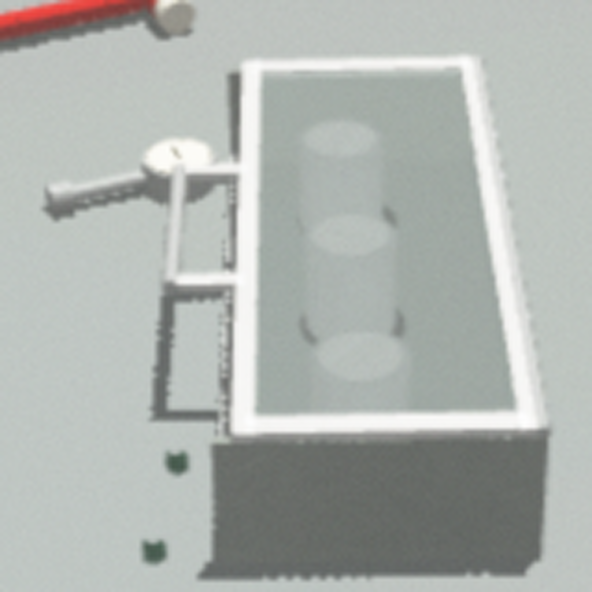

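In the side crop the bar ends are at crop (178,172) and (170,287), i.e. full-image (288,216.5) and (286,247.6). That is within 1–2 px of the projected fit, so the pose holds. I'll take the case at (0.577, -0.0365) with yaw -12.2°.

```bash
cat >> h.py <<'E'
Q=(.577,-.0365,np.radians(-12.2))
def case(x,y,z):
    C,S=np.cos(Q[2]),np.sin(Q[2]); return np.array([Q[0]+C*x-S*y,Q[1]+S*x+C*y,z])
def down(yc):  # tool down, tool y along world angle yc (deg)
    return R.from_euler('xyz',[180,0,yc+90],degrees=True)
def shift(p1,R1,p0=None,R0=None):
    o=env.get_obs()
    if p0 is None: p0=o["tcp_pos"]
    if R0 is None: R0=R.from_euler('xyz',o["ee_rot"])
    return (R0.inv().apply(np.array(p1)-p0)*1000).round(1),np.degrees((R0.inv()*R1).as_rotvec()).round(2)
def st():
    o=env.get_obs(); print({k:np.round(o[k],4).tolist() for k in("time_s","joint_positions","tcp_pos","ee_rot","wrist_force","grip_width","grip_force")})
E
python3 - <<'E'
from h import *
b=case(-.118,0,.087); print(b)
g=down(-12.2); print(g.as_matrix().round(3)); print(shift([*b[:2],.19],g))
E
```

```text
[ 0.46166492 -0.01156367  0.087     ]
[[ 0.211  0.977  0.   ]
 [ 0.977 -0.211 -0.   ]
 [ 0.     0.    -1.   ]]
(array([-445.6, -428. ,   33.7]), array([-0.1 ,  0.09, 85.55]))
```

Request:
move_arm --motion '[[[-0.025,-0.024,0.002],[0,0,5],0.3],[[-0.052,-0.05,0.004],[0,0,11],0.3],[[-0.08,-0.077,0.006],[0,0,16],0.3],[[-0.107,-0.103,0.008],[0,0,21],0.3],[[-0.135,-0.13,0.01],[0,0,27],0.3],[[-0.162,-0.156,0.012],[0,0,32],0.3],[[-0.19,-0.183,0.014],[0,0,38],0.3],[[-0.217,-0.21,0.016],[0,0,43],0.3]]'

```text
time_s: 0.77
tcp_pos: [0.3057, 0.2615, 0.2073]
ee_rot: [-3.141, -0.0, 2.096]
wrist_force: [1.2, 0.7, 0.7]
grip_width: 0.0301
grip_force: 0.0
```

```bash
python3 - <<'E'
from h import *
st(); b=case(-.118,0,.087); print(shift([*b[:2],.19],down(-12.2)))
E
```

```text
{'time_s': 0.7667, 'joint_positions': [-1.0325, 0.0117, 0.2869, 1.9091, -0.0036, 1.2217, -0.2195], 'tcp_pos': [0.3057, 0.2615, 0.2073], 'ee_rot': [-3.1413, -0.0, 2.0957], 'wrist_force': [1.2234, 0.7242, 0.6531], 'grip_width': 0.0301, 'grip_force': 0.0}
(array([-314.4,   -1.9,   17.3]), array([-2.000e-02,  1.000e-02,  4.227e+01]))
```

Request:
move_arm --motion '[[[-0.04,0,0.002],[0,0,6],0.3],[[-0.08,0,0.004],[0,0,12],0.3],[[-0.12,-0.001,0.006],[0,0,18],0.3],[[-0.16,-0.001,0.009],[0,0,24],0.3],[[-0.2,-0.001,0.011],[0,0,30],0.3],[[-0.24,-0.002,0.013],[0,0,36],0.3],[[-0.28,-0.002,0.015],[0,0,40],0.3],[[-0.314,-0.002,0.017],[0,0,42.3],0.3]]'

```text
time_s: 1.43
tcp_pos: [0.4628, -0.0114, 0.1906]
ee_rot: [3.141, 0.0, 1.357]
wrist_force: [1.3, 1.5, -0.3]
grip_width: 0.0299
grip_force: 0.0
```

Request:
move_arm --motion '[[[0,0,0],[0,0,0],0.3],[[0,0,0],[0,0,0],0.3]]'

```text
time_s: 1.6
tcp_pos: [0.4623, -0.0109, 0.1903]
ee_rot: [-3.141, 0.002, 1.357]
wrist_force: [0.2, 0.7, -0.7]
grip_width: 0.0298
grip_force: 0.0
```

```bash
python3 - <<'E'
from h import *
st(); b=case(-.118,0,.087); print(shift([*b[:2],.085],down(-12.2)))
cv2.imwrite("pics/side1.png",cv2.resize(env.get_image("side")[120:300,200:400,::-1],None,fx=3,fy=3,interpolation=cv2.INTER_CUBIC))
print(proj([b],"side"))
E
```

```text
{'time_s': 1.6, 'joint_positions': [-0.6006, 0.1746, 0.6745, 1.8115, -0.1153, 1.1964, -0.1052], 'tcp_pos': [0.4623, -0.0109, 0.1903], 'ee_rot': [-3.1409, 0.0015, 1.3567], 'wrist_force': [0.151, 0.7205, -0.6779], 'grip_width': 0.0298, 'grip_force': 0.0}
(array([ -0.6,  -0.4, 105.3]), array([-0.04,  0.09, -0.07]))
[[287.38845002 230.30740478]]
```

View pics/side1.png

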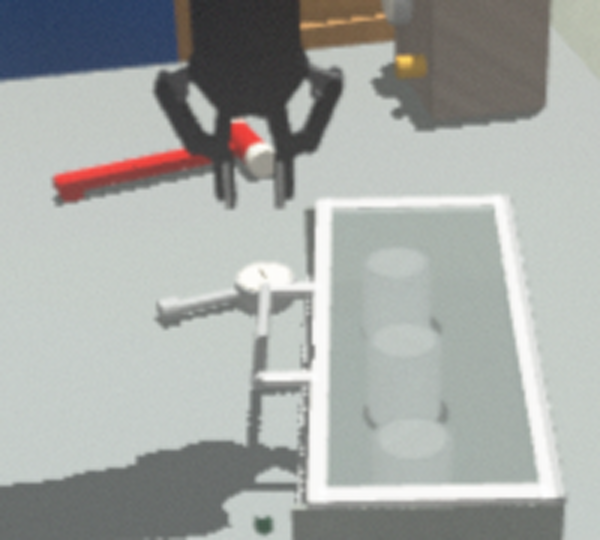

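The view shows the gripper down above the bar: fingers at crop (230,190) and (282,190), straddling the bar column near 262, with the gauge and caps clear. I'll go down and pinch.

Request:
move_arm --motion '[[[0,0,0.018],[0,0,0],0.3],[[0,0,0.036],[0,0,0],0.3],[[0,0,0.054],[0,0,0],0.3],[[0,0,0.07],[0,0,0],0.3],[[0,0,0.084],[0,0,0],0.3],[[0,0,0.095],[0,0,0],0.3],[[0,0,0.102],[0,0,0],0.3],[[0,0,0.105],[0,0,0],0.3]]'

```text
time_s: 2.32
tcp_pos: [0.4609, -0.0066, 0.0846]
ee_rot: [-3.139, -0.0, 1.365]
wrist_force: [-0.2, 0.2, 0.2]
grip_width: 0.0296
grip_force: 0.0
```

Request:
move_arm --motion '[[[0,0,0],[0,0,0],0.45],[[0,0,0],[0,0,0],0.6],[[0,0,0],[0,0,0],0.8],[[0,0,0],[0,0,0],1],[[0,0,0],[0,0,0],1],[[0,0,0],[0,0,0],1]]'

```text
time_s: 2.82
tcp_pos: [0.4626, -0.0085, 0.0861]
ee_rot: [3.141, -0.0, 1.362]
wrist_force: [-0.3, -0.5, 0.3]
grip_width: 0.0001
grip_force: 0.0
```

```bash
python3 - <<'E'
from h import *
st()
for t in np.arange(0,1.86,.05):
    u=.205*(1-np.cos(t)); z=.205*np.sin(t); print(f"{t:.2f} ({u*1000:.0f},{-z*1000:.0f})",end="; ")
E
```

```text
{'time_s': 2.8167, 'joint_positions': [-0.5496, 0.3053, 0.6427, 1.9555, -0.2236, 0.9501, -0.0069], 'tcp_pos': [0.4626, -0.0085, 0.0861], 'ee_rot': [3.1409, -0.0004, 1.362], 'wrist_force': [-0.2515, -0.5202, 0.2743], 'grip_width': 0.0001, 'grip_force': 0.0}
0.00 (0,-0); 0.05 (0,-10); 0.10 (1,-20); 0.15 (2,-31); 0.20 (4,-41); 0.25 (6,-51); 0.30 (9,-61); 0.35 (12,-70); 0.40 (16,-80); 0.45 (20,-89); 0.50 (25,-98); 0.55 (30,-107); 0.60 (36,-116); 0.65 (42,-124); 0.70 (48,-132); 0.75 (55,-140); 0.80 (62,-147); 0.85 (70,-154); 0.90 (78,-161); 0.95 (86,-167); 1.00 (94,-173); 1.05 (103,-178); 1.10 (112,-183); 1.15 (121,-187); 1.20 (131,-191); 1.25 (140,-195); 1.30 (150,-198); 1.35 (160,-200); 1.40 (170,-202); 1.45 (180,-204); 1.50 (190,-204); 1.55 (201,-205); 1.60 (211,-205); 1.65 (221,-204); 1.70 (231,-203); 1.75 (242,-202); 1.80 (252,-200); 1.85 (261,-197);
```

The fingers closed on nothing, so I'll look.

```bash
python3 - <<'E'
from h import *
a=cv2.resize(env.get_image("side")[190:270,240:340,::-1],None,fx=5,fy=5,interpolation=cv2.INTER_CUBIC)
b=cv2.resize(env.get_image("top")[235:295,280:380,::-1],None,fx=5,fy=5,interpolation=cv2.INTER_CUBIC)[:200]
cv2.imwrite("pics/s2.png",np.vstack([a,b]))
st()
E
```

```text
{'time_s': 2.9167, 'joint_positions': [-0.5496, 0.3056, 0.6426, 1.9558, -0.2236, 0.9501, -0.0069], 'tcp_pos': [0.4624, -0.0085, 0.0859], 'ee_rot': [3.1413, -0.0002, 1.362], 'wrist_force': [-0.6747, -0.3407, 0.0353], 'grip_width': -0.0001, 'grip_force': 0.0}
```

View pics/s2.png

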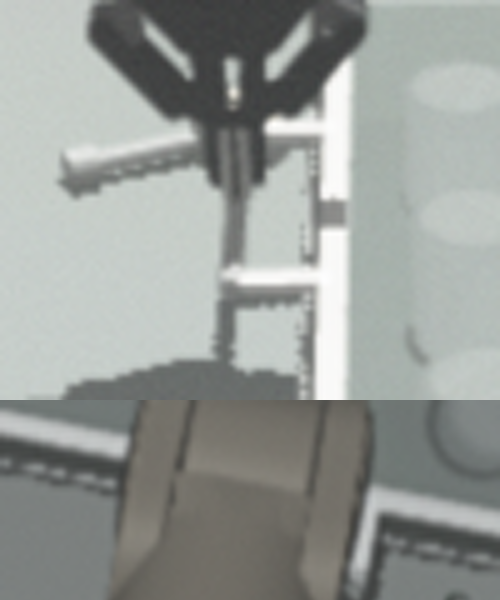

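```bash
python3 - <<'E'
from h import *
T=np.array([.4624,-.0085,.0859])
b=case(-.118,0,.087)
y=case(0,1,0)-case(0,0,0)
for n,P in dict(tcp=T,tip=T-[0,0,.017],tipnear=T-[0,0,.017]-.011*y,bar=b,barN=b-.07*y,barF=b+.07*y,arm=b-.065*y,barN_lo=b-.07*y-[0,0,.03]).items():
    p=proj([P],"side")[0]; print(n,p.round(1),((p-[240,190])*5).round(0), "top",proj([P],"top")[0].round(1))
E
```

```text
tcp [287.5 230. ] [237. 200.] top [326.7 265.2]
tip [287.9 236.2] [239. 231.] top [326.6 265.6]
tipnear [287.7 238.8] [238. 244.] top [330.5 266.4]
bar [287.4 230.3] [237. 202.] top [327.8 265.4]
barN [286.1 247.3] [230. 286.] top [352.6 270.4]
barF [288.6 214.9] [243. 124.] top [303.1 260.4]
arm [286.2 246. ] [231. 280.] top [350.8 270.1]
barN_lo [286.8 258.5] [234. 343.] top [351.9 271.1]
```

```bash
python3 - <<'E'
from h import *
for T in([.1575,.5263,.2227],[.4623,-.0109,.1903]):
    T=np.array(T)
    for dz in(0,.017): print((p:=proj([T-[0,0,dz]],"side")[0]).round(1), ((p-[200,120])*3).round(0), proj([T-[0,0,dz]],"top")[0].round(1))
a=cv2.resize(cv2.imread("pics/side0.png")[60:120,100:180],None,fx=6,fy=6,interpolation=cv2.INTER_CUBIC)
b=cv2.resize(cv2.imread("pics/top0.png")[370:430,60:140],None,fx=6,fy=6,interpolation=cv2.INTER_CUBIC)
cv2.imwrite("pics/start.png",np.vstack([a[:300],b[:300]]))
E
```

```text
[148.3 107.9] [-155.  -36.] [103. 393.]
[149.4 113.6] [-152.  -19.] [106.6 391.4]
[285.3 190.1] [256. 210.] [327.9 262.3]
[285.7 197. ] [257. 231.] [327.9 262.8]
```

View pics/start.png

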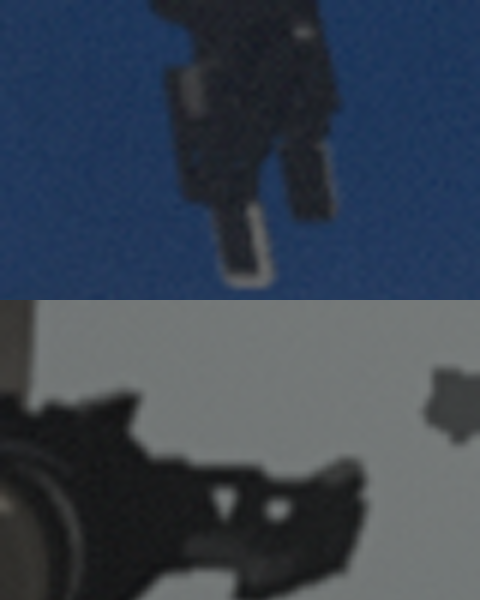

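```bash
python3 - <<'E'
from h import *
def tri(ps,pt):
    A=[]
    for c,px in(("side",ps),("top",pt)):
        p=env.camera_params(c);M=np.c_[cv2.Rodrigues(p["rvec"])[0],p["tvec"]]
        K=np.array([[p["fx"],0,p["cx"]],[0,p["fy"],p["cy"]],[0,0,1]]);A.append(K@M)
    X=cv2.triangulatePoints(A[0],A[1],np.array(ps,float).reshape(2,1),np.array(pt,float).reshape(2,1)); X=X[:3,0]/X[3]
    return X.round(4),proj([X],"side").round(1),proj([X],"top").round(1)
print("tips",tri((146.4,101.3),(119.5,407)))
print("near/far",tri((140.8,106.7),(117.5,415)),tri((152,95.8),(120.8,400)))
print("base",proj([[0,0,0]],"top"),proj([[0,0,0]],"side"))
# tin/bar check by triangulation
c=lambda x,y:(x/4.2+240-.4,y/4.2+170-.4)
s=lambda x,y:(x/3.7+240-.4,y/3.7+170-.4)
for n,a,b in(("barL",(178,172),(268,378)),("barR",(170,287),(474,421)),("tl",(341,137),(224,215)),("tm",(350,235),(399,248)),("tr",(362,356),(582,285)),("TL",(243,62),(68,280)),("BR",(545,428),(743,168)),("BL",(233,430),(700,405))):
    print(n,tri(s(*a),c(*b)))
E
```

```text
tips (array([0.1508, 0.4699, 0.2616]), array([[142.4, 101.1]]), array([[119.1, 399.4]]))
near/far (array([0.131 , 0.4817, 0.2444]), array([[136.3, 106.5]]), array([[117. , 406.7]])) (array([0.1693, 0.46  , 0.2784]), array([[148. ,  95.7]]), array([[120.5, 392.5]]))
base [[325.81741548 430.99995797]] [[ 85.56558045 287.61819341]]
barL (array([0.476 , 0.0563, 0.0843]), array([[288.5, 216. ]]), array([[303.3, 260.7]]))
barR (array([ 0.4468, -0.0795,  0.0871]), array([[286. , 247.1]]), array([[352.4, 270.4]]))
tl (array([0.5901, 0.0852, 0.078 ]), array([[331.8, 206.6]]), array([[292.9, 220.8]]))
tm (array([ 0.5667, -0.0326,  0.0757]), array([[334.1, 233.1]]), array([[334.6, 228.5]]))
tr (array([ 0.5419, -0.1558,  0.073 ]), array([[336.8, 265.9]]), array([[378.3, 236.7]]))
TL (array([0.5447, 0.1885, 0.0889]), array([[305.5, 186.3]]), array([[255.8, 236.6]]))
BR (array([ 0.6157, -0.264 ,  0.0887]), array([[386.9, 285.3]]), array([[416.5, 209.6]]))
BL (array([ 0.4553, -0.2282,  0.0909]), array([[303.1, 285.7]]), array([[406.2, 266.6]]))
```

The gripper view disagrees with the reported height. The scene points triangulate consistently (bar z 0.084–0.087), but the fingertips appear about 9 px, or roughly 25 mm, higher than the reported TCP implies. This holds at all three poses: tips at crop (235,185) versus an expected (238,235). So the fingers closed just above the bar. I'll open, go 25 mm lower and pinch again, which is safe either way.

Request:
move_arm --motion '[[[0,0,0],[0,0,0],0.3],[[0,0,0],[0,0,0],0.3],[[0,0,0],[0,0,0],0.3],[[0,0,0],[0,0,0],0.3],[[0,0,0.006],[0,0,0],0.3],[[0,0,0.013],[0,0,0],0.3],[[0,0,0.02],[0,0,0],0.3],[[0,0,0.025],[0,0,0],0.3]]'

```text
time_s: 3.58
tcp_pos: [0.4614, -0.0084, 0.0594]
ee_rot: [-3.14, 0.001, 1.362]
wrist_force: [-1.1, -0.1, -0.1]
grip_width: 0.0298
grip_force: 0.0
```

Request:
move_arm --motion '[[[0,0,0],[0,0,0],0.3],[[0,0,0],[0,0,0],0.5],[[0,0,0],[0,0,0],0.7],[[0,0,0],[0,0,0],1],[[0,0,0],[0,0,0],1],[[0,0,0],[0,0,0],1]]'

```text
time_s: 4.08
tcp_pos: [0.4618, -0.0084, 0.0609]
ee_rot: [-3.141, -0.0, 1.362]
wrist_force: [-2.4, -0.8, 2.4]
grip_width: 0.0077
grip_force: 58.5
```

Grip on, but 7.7 mm on a 10 mm bar suggests the pads catch it off its middle. I'll open, go 8 mm lower and re-close to compare.

Request:
move_arm --motion '[[[0,0,0],[0,0,0],0.4],[[0,0,0],[0,0,0],0.4],[[0,0,0],[0,0,0],0.4],[[0,0,0.004],[0,0,0],0.4],[[0,0,0.008],[0,0,0],0.4],[[0,0,0.008],[0,0,0],0.6],[[0,0,0.008],[0,0,0],0.8],[[0,0,0.008],[0,0,0],1]]'

```text
time_s: 4.75
tcp_pos: [0.4618, -0.0084, 0.0523]
ee_rot: [-3.141, 0.0, 1.362]
wrist_force: [-0.5, 0.2, -2.0]
grip_width: 0.0082
grip_force: 58.3
```

Request:
move_arm --motion '[[[0,0,0],[0,0,0],1],[[0,0,0],[0,0,0],1],[[0,0,0],[0,0,0],1]]'

```text
time_s: 5.0
tcp_pos: [0.4618, -0.0084, 0.0525]
ee_rot: [-3.141, 0.0, 1.362]
wrist_force: [-0.6, 0.2, -1.1]
grip_width: 0.0081
grip_force: 58.3
```

```bash
python3 - <<'E'
from h import *
a=cv2.resize(env.get_image("side")[180:270,240:340,::-1],None,fx=6,fy=6,interpolation=cv2.INTER_CUBIC)
cv2.imwrite("pics/s3.png",a)
st()
E
```

```text
{'time_s': 5.05, 'joint_positions': [-0.5242, 0.358, 0.6209, 1.9905, -0.2689, 0.8748, 0.0324], 'tcp_pos': [0.4618, -0.0084, 0.0525], 'ee_rot': [-3.1406, 0.0001, 1.362], 'wrist_force': [-1.4932, 0.9357, -1.109], 'grip_width': 0.0084, 'grip_force': 58.3004}
```

View pics/s3.png

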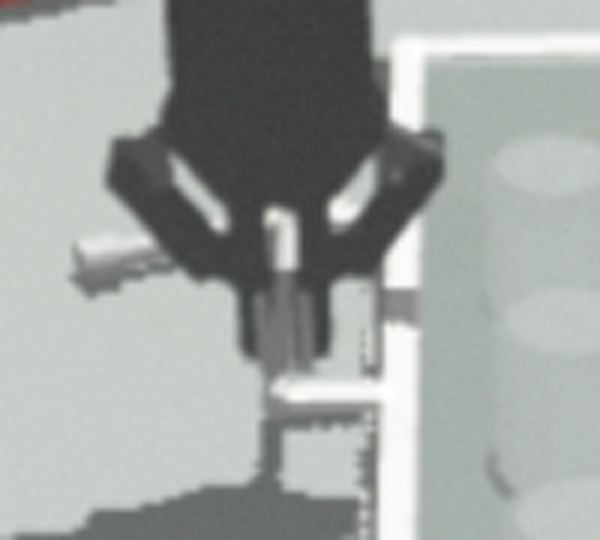

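The pads now hold the bar well inside them, with tips about 20 mm below the bar at crop (280,357), at a steady 58 N. The reported TCP therefore reads about 29 mm too low, and I'll allow for that. Next I lift the bar along the arc.

Request:
move_arm --motion '[[[0,0,-0.004],[0,0,0],1],[[0,0,-0.01],[0,0,0],1],[[0,0.001,-0.018],[0,0,0],1],[[0,0.002,-0.027],[0,0,0],1],[[0,0.003,-0.035],[0,0,0],1],[[0,0.005,-0.043],[0,0,0],1],[[0,0.006,-0.051],[0,0,0],1],[[0,0.009,-0.061],[0,0,0],1]]'

```text
time_s: 5.72
tcp_pos: [0.4708, -0.0104, 0.1144]
ee_rot: [-3.141, 0.0, 1.362]
wrist_force: [0.0, -0.1, -3.6]
grip_width: 0.008
grip_force: 58.3
```

Request:
move_arm --motion '[[[0,0.003,-0.009],[0,0,0],1],[[0,0.007,-0.019],[0,0,0],1],[[0,0.011,-0.028],[0,0,0],1],[[0,0.016,-0.037],[0,0,0],1],[[0,0.021,-0.046],[0,0,0],1],[[0,0.027,-0.055],[0,0,0],1],[[0,0.033,-0.063],[0,0,0],1],[[0,0.039,-0.071],[0,0,0],1]]'

```text
time_s: 6.38
tcp_pos: [0.5073, -0.0184, 0.1853]
ee_rot: [-3.136, 0.0, 1.362]
wrist_force: [-8.5, 0.5, 3.6]
grip_width: 0.0082
grip_force: 58.4
```

Request:
move_arm --motion '[[[0,0.007,-0.008],[0,0,0],1],[[0,0.014,-0.015],[0,0,0],1],[[0,0.022,-0.022],[0,0,0],1],[[0,0.03,-0.029],[0,0,0],1],[[0,0.038,-0.035],[0,0,0],1],[[0,0.046,-0.041],[0,0,0],1],[[0,0.055,-0.046],[0,0,0],1],[[0,0.064,-0.051],[0,0,0],1]]'

```text
time_s: 7.05
tcp_pos: [0.5713, -0.0322, 0.2389]
ee_rot: [-3.141, -0.0, 1.362]
wrist_force: [-5.6, -0.7, 8.2]
grip_width: 0.0079
grip_force: 60.7
```

Request:
move_arm --motion '[[[0,0.009,-0.005],[0,0,0],1],[[0,0.019,-0.009],[0,0,0],1],[[0,0.028,-0.014],[0,0,0],1],[[0,0.038,-0.017],[0,0,0],1],[[0,0.048,-0.019],[0,0,0],1],[[0,0.058,-0.021],[0,0,0],1],[[0,0.068,-0.023],[0,0,0],1],[[0,0.078,-0.023],[0,0,0],1]]'

```text
time_s: 7.72
tcp_pos: [0.6496, -0.0494, 0.2621]
ee_rot: [3.137, 0.002, 1.362]
wrist_force: [-3.4, -2.0, -6.6]
grip_width: 0.0079
grip_force: 58.2
```

Request:
move_arm --motion '[[[0,0.009,-0.001],[0,0,0],1],[[0,0.018,-0.001],[0,0,0],1],[[0,0.027,0],[0,0,0],1],[[0,0.035,0],[0,0,0],1],[[0,0.041,0.001],[0,0,0],1],[[0,0.046,0.001],[0,0,0],1],[[0,0.05,0.002],[0,0,0],1],[[0,0.053,0.002],[0,0,0],1]]'

```text
time_s: 8.38
tcp_pos: [0.7007, -0.0604, 0.2572]
ee_rot: [3.14, 0.002, 1.361]
wrist_force: [-0.5, -4.1, 0.5]
grip_width: 0.0081
grip_force: 62.1
```

Request:
move_arm --motion '[[[0,0.002,0],[0,0,0],1],[[0,0.004,0.001],[0,0,0],1],[[0,0.006,0.001],[0,0,0],1],[[0,0.008,0.002],[0,0,0],1],[[0,0.008,0.002],[0,0,0],1]]'

```text
time_s: 8.8
tcp_pos: [0.7075, -0.0619, 0.2556]
ee_rot: [3.141, 0.002, 1.361]
wrist_force: [-2.8, -5.4, 5.4]
grip_width: 0.0078
grip_force: 62.5
```

Request:
move_arm --motion '[[[0,0,0],[0,0,0],0.8],[[0,0,0],[0,0,0],0.6],[[0,0,0],[0,0,0],0.4],[[0,0,0],[0,0,0],0.4],[[0,0,-0.012],[0,0,0],0.4],[[0,0,-0.025],[0,0,0],0.4],[[0,0,-0.038],[0,0,0],0.4],[[0,0,-0.05],[0,0,0],0.4]]'

```text
time_s: 9.47
tcp_pos: [0.7081, -0.0584, 0.3049]
ee_rot: [-3.141, -0.002, 1.365]
wrist_force: [0.4, 0.6, 0.3]
grip_width: 0.0255
grip_force: 0.0
```

```bash
python3 - <<'E'
from h import *
st()
a=cv2.resize(env.get_image("side")[90:310,210:450,::-1],None,fx=2,fy=2,interpolation=cv2.INTER_CUBIC)
b=cv2.resize(env.get_image("top")[160:280,240:430,::-1],None,fx=2.5,fy=2.5,interpolation=cv2.INTER_CUBIC)
a=cv2.copyMakeBorder(a[:,:475],0,0,0,max(0,475-a.shape[1]),0)
cv2.imwrite("pics/open.png",np.hstack([a[:300,:320],b])); cv2.imwrite("pics/oa.png",a);cv2.imwrite("pics/ob.png",b)
for n,y in(("L",.125),("M",0),("R",-.125)):
    p=case(-.008,y,.3); print(n,p.round(4),shift(p,down(-12.2)))
print("dy",shift(case(-.008,0,.3),down(-12.2),case(-.008,.125,.3),down(-12.2)))
E
```

```text
{'time_s': 9.4667, 'joint_positions': [-0.1846, 0.7184, 0.6301, 0.7708, -0.4068, 1.7417, 0.0386], 'tcp_pos': [0.7081, -0.0584, 0.3049], 'ee_rot': [-3.1412, -0.0023, 1.3646], 'wrist_force': [0.4487, 0.5599, 0.2977], 'grip_width': 0.0255, 'grip_force': 0.0}
L [0.5956 0.0874 0.3   ] (array([ 120.2, -141. ,    6.3]), array([ 0.24, -0.1 ,  0.39]))
M [ 0.5692 -0.0348  0.3   ] (array([  -4.8, -141.9,    6.1]), array([ 0.24, -0.1 ,  0.39]))
R [ 0.5428 -0.157   0.3   ] (array([-129.8, -142.8,    5.9]), array([ 0.24, -0.1 ,  0.39]))
dy (array([-125.,   -0.,   -0.]), array([0., 0., 0.]))
```

View pics/open.png

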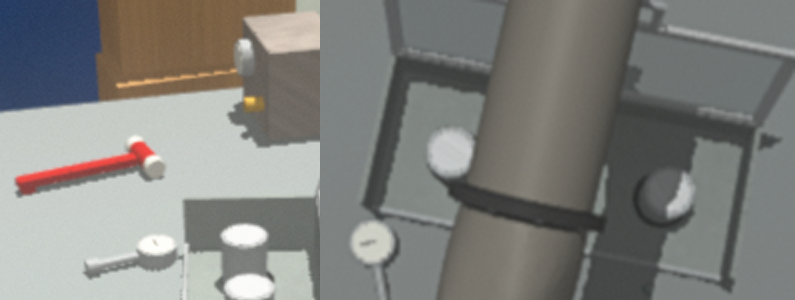

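The cover stands open, seen behind the case at the upper right. The left tin's top is at crop (450,153), full-image (292,221); the right's at (665,196), full-image (378,238). I'll refine the tin positions from the now unobstructed tops.

```bash
python3 - <<'E'
from h import *
for n,px in(("L",(292.0,221.2)),("R",(378.0,238.4))):
    print(n,ray(px,.076).round(4))
im=env.get_image("top"); g=im.max(2)
for n,(u,v) in(("L",(292,221)),("R",(378,238))):
    w=g[v-16:v+17,u-16:u+17]; m=cv2.connectedComponentsWithStats((w>170).astype(np.uint8)); 
    for s,c in zip(m[2][1:],m[3][1:]):
        if s[4]>60: print(n,s,(c+[u-16,v-16]).round(2),ray(c+[u-16,v-16],.076).round(4))
# both via side for L, M
s=env.get_image("side").max(2)[190:300,300:400]; m=cv2.connectedComponentsWithStats((s>215).astype(np.uint8))
for q,c in zip(m[2][1:],m[3][1:]):
    if q[4]>50: print("side",q,(c+[300,190]).round(1),ray(c+[300,190],.076,"side").round(4))
E
```

```text
L [0.5893 0.088  0.076 ]
R [ 0.5368 -0.1545  0.076 ]
L [  8   7  17  17 233] [291.83 220.21] [0.5922 0.0885 0.076 ]
side [ 21  12  22  11 168] [331.8 207. ] [0.5906 0.0866 0.076 ]
side [ 23  37  24  13 229] [334.3 233.1] [ 0.567  -0.0328  0.076 ]
side [25 77 23  7 97] [335.2 270. ] [ 0.534 -0.173  0.076]
```

Request:
move_arm --motion '[[[0.01,-0.014,0],[0,0,0],0.4],[[0.028,-0.034,0],[0,0,0],0],[[0.046,-0.056,0],[0,0,0],-0.5],[[0.064,-0.078,0.005],[0,0,0],-1],[[0.082,-0.1,0.03],[0,0,0],-1],[[0.1,-0.121,0.06],[0,0,0],-1],[[0.113,-0.136,0.09],[0,0,0],-1],[[0.12,-0.1435,0.12],[0,0,0],-1]]'

```text
time_s: 10.33
tcp_pos: [0.5893, 0.0917, 0.1823]
ee_rot: [-3.138, -0.003, 1.368]
wrist_force: [-0.5, 0.4, -0.6]
grip_width: 0.0852
grip_force: 0.0
```

Request:
move_arm --motion '[[[0,0,0.015],[0,0,0],-1],[[0,0,0.03],[0,0,0],-1],[[0,0,0.04],[0,0,0],-1],[[0,0,0.045],[0,0,0],-1],[[0,0,0.045],[0,0,0],-1],[[0,0,0.045],[0,0,0],-1]]'

```text
time_s: 10.83
tcp_pos: [0.5926, 0.0865, 0.1399]
ee_rot: [3.141, -0.0, 1.362]
wrist_force: [-0.8, 0.1, 0.3]
grip_width: 0.085
grip_force: 0.0
```

```bash
sed -i 's/^Q=(.577/Q=(.5745/' h.py; python3 - <<'E'
from h import *
st(); print(shift(case(-.008,.125,.02),down(-12.2)))
T=env.get_obs()["tcp_pos"]; 
for dz in(0,.017): print(proj([T-[0,0,dz],T-[0,0,dz-.029]],"side").round(1))
E
```

```text
{'time_s': 10.8333, 'joint_positions': [-0.5953, 0.5194, 0.6243, 1.5171, -0.3157, 1.2069, -0.1298], 'tcp_pos': [0.5926, 0.0865, 0.1399], 'ee_rot': [3.1411, -0.0001, 1.3617], 'wrist_force': [-0.7545, 0.0956, 0.2729], 'grip_width': 0.085, 'grip_force': 0.0}
(array([  0.9,   0.3, 119.9]), array([ 0.03, -0.01,  0.22]))
[[332.5 184.1]
 [332.4 173.3]]
[[332.5 190.3]
 [332.5 179.6]]
```

Request:
move_arm --motion '[[[0,0,0.02],[0,0,0],-1],[[0,0,0.04],[0,0,0],-1],[[0,0,0.06],[0,0,0],-1],[[0,0,0.08],[0,0,0],-1],[[0,0,0.098],[0,0,0],-1],[[0,0,0.11],[0,0,0],-1],[[0,0,0.117],[0,0,0],-1],[[0,0,0.12],[0,0,0],-1]]'

```text
time_s: 11.5
tcp_pos: [0.5924, 0.0866, 0.0193]
ee_rot: [-3.141, 0.0, 1.362]
wrist_force: [-0.7, 1.0, 0.1]
grip_width: 0.0854
grip_force: 0.0
```

Request:
move_arm --motion '[[[0,0,0],[0,0,0],-0.6],[[0,0,0],[0,0,0],-0.45],[[0,0,0],[0,0,0],-0.3],[[0,0,0],[0,0,0],0],[[0,0,0],[0,0,0],0.5],[[0,0,0],[0,0,0],1],[[0,0,0],[0,0,0],1]]'

```text
time_s: 12.08
tcp_pos: [0.5933, 0.0868, 0.0213]
ee_rot: [3.14, -0.001, 1.362]
wrist_force: [-1.5, 0.1, 6.0]
grip_width: 0.0565
grip_force: 62.9
```

Request:
move_arm --motion '[[[0,0,-0.004],[0,0,0],1],[[0,0,-0.012],[0,0,0],1],[[0,0,-0.022],[0,0,0],1],[[0,0,-0.032],[0,0,0],1],[[0,0,-0.04],[0,0,0],1],[[0,0,-0.045],[0,0,0],1],[[0,0,-0.045],[0,0,0],1],[[0,0,-0.045],[0,0,0],1]]'

```text
time_s: 12.75
tcp_pos: [0.5925, 0.0867, 0.0651]
ee_rot: [3.141, -0.0, 1.362]
wrist_force: [0.2, -0.2, -2.9]
grip_width: 0.0569
grip_force: 64.1
```

Request:
move_arm --motion '[[[0,0,0],[0,0,0],1],[[0,0,0],[0,0,0],1],[[0,0,0],[0,0,0],1]]'

```text
time_s: 13.0
tcp_pos: [0.5917, 0.0867, 0.0641]
ee_rot: [-3.14, 0.0, 1.362]
wrist_force: [-0.6, -0.7, -2.8]
grip_width: 0.0563
grip_force: 64.1
```

```bash
python3 - <<'E'
from h import *
o=env.get_obs(); print(o["wrist_force"],o["torque"],o["joint_efforts"])
a=cv2.resize(env.get_image("side")[130:280,260:400,::-1],None,fx=4,fy=4,interpolation=cv2.INTER_CUBIC)
cv2.imwrite("pics/heft.png",a)
print(env.get_obs()["wrist_force"]); print(env.get_image("side").shape,env.get_obs()["wrist_force"])
E
```

```text
[-0.62917855 -0.70084954 -2.7717997 ] [-0.00369469  0.04577532  0.02292541] [-4.24317084e-03 -4.46168661e+01  7.83553809e+00 -2.02398008e+01
  8.14605475e-03  7.65885750e-03  7.81690915e-06]
[-0.28903444  0.39836667 -2.69274575]
(480, 640, 3) [-0.01375637  0.07986525 -2.21454086]
```

View pics/heft.png

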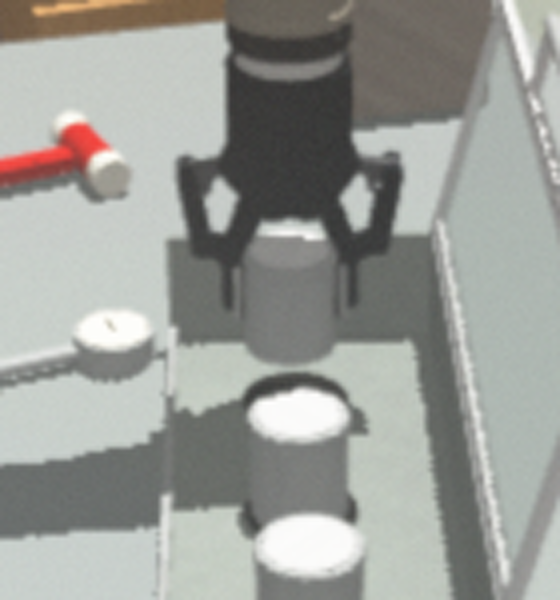

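The view shows the left tin held upright, its bottom at crop (288,355) and the fingertips at row 308, with the cover open at right. It weighs about 2.6 N. I'll set it down at the same height, release it, and move on.

Request:
move_arm --motion '[[[0,0,0.01],[0,0,0],1],[[0,0,0.02],[0,0,0],1],[[0,0,0.029],[0,0,0],1],[[0,0,0.036],[0,0,0],1],[[0,0,0.041],[0,0,0],1],[[0,0,0.044],[0,0,0],1],[[0,0,0.046],[0,0,0],1],[[0,0,0.046],[0,0,0],1]]'

```text
time_s: 13.77
tcp_pos: [0.5912, 0.0866, 0.0213]
ee_rot: [-3.139, -0.001, 1.362]
wrist_force: [-9.5, -0.2, 15.2]
grip_width: 0.0563
grip_force: 65.3
```

Request:
move_arm --motion '[[[0,0,0],[0,0,0],1],[[0,0,0],[0,0,0],-0.3],[[0,0,0],[0,0,0],-0.5],[[0,0,0],[0,0,0],-0.7],[[0,0,0],[0,0,0],-1],[[0,0,0],[0,0,0],-1],[[0,0,-0.005],[0,0,0],-1],[[0,0,-0.015],[0,0,0],-1]]'

```text
time_s: 14.43
tcp_pos: [0.5911, 0.0866, 0.0327]
ee_rot: [-3.139, 0.001, 1.362]
wrist_force: [0.3, -0.1, -0.4]
grip_width: 0.0856
grip_force: 0.0
```

```bash
python3 - <<'E'
from h import *
st()
for y in(0,-.125): print(shift(case(-.008,y,.12),down(-12.2)))
E
```

```text
{'time_s': 14.4333, 'joint_positions': [-0.5632, 0.6317, 0.5727, 1.6296, -0.3896, 0.9999, -0.0727], 'tcp_pos': [0.5911, 0.0866, 0.0327], 'ee_rot': [-3.1387, 0.0013, 1.3622], 'wrist_force': [0.3075, -0.0591, -0.3529], 'grip_width': 0.0856, 'grip_force': 0.0}
(array([-124. ,    1. ,  -87.1]), array([-0.16,  0.08,  0.25]))
(array([-249. ,    0.5,  -86.9]), array([-0.16,  0.08,  0.25]))
```

Request:
move_arm --motion '[[[0,0,-0.02],[0,0,0],-1],[[0,0,-0.045],[0,0,0],-1],[[0,0,-0.068],[0,0,0],-1],[[-0.015,0,-0.08],[0,0,0],-1],[[-0.04,0,-0.087],[0,0,0],-1],[[-0.07,0.001,-0.087],[0,0,0],-1],[[-0.1,0.001,-0.087],[0,0,0],-1],[[-0.124,0.001,-0.087],[0,0,0],-1]]'

```text
time_s: 15.1
tcp_pos: [0.5664, -0.0393, 0.1214]
ee_rot: [3.141, 0.002, 1.359]
wrist_force: [-0.6, -0.3, 0.2]
grip_width: 0.0853
grip_force: 0.0
```

Request:
move_arm --motion '[[[0,0,0],[0,0,0],-1],[[0,0,0],[0,0,0],-1],[[0,0,0],[0,0,0],-1]]'

```text
time_s: 15.35
tcp_pos: [0.5675, -0.0346, 0.1208]
ee_rot: [-3.141, -0.001, 1.362]
wrist_force: [-0.3, 0.3, 0.3]
grip_width: 0.0854
grip_force: 0.0
```

```bash
python3 - <<'E'
from h import *
st(); print(shift(case(-.008,0,.021),down(-12.2)))
E
```

```text
{'time_s': 15.35, 'joint_positions': [-0.4294, 0.481, 0.647, 1.6312, -0.3138, 1.1353, 0.0878], 'tcp_pos': [0.5675, -0.0346, 0.1208], 'ee_rot': [-3.1415, -0.001, 1.3618], 'wrist_force': [-0.2934, 0.3223, 0.3088], 'grip_width': 0.0854, 'grip_force': 0.0}
(array([-0.5, -0.7, 99.8]), array([-0.01, -0.06,  0.22]))
```

Request:
move_arm --motion '[[[0,0,0.018],[0,0,0],-1],[[0,0,0.036],[0,0,0],-1],[[0,0,0.054],[0,0,0],-1],[[0,0,0.07],[0,0,0],-1],[[0,0,0.083],[0,0,0],-1],[[0,0,0.092],[0,0,0],-1],[[0,0,0.097],[0,0,0],-1],[[0,0,0.097],[0,0,0],-1]]'

```text
time_s: 16.02
tcp_pos: [0.5669, -0.0336, 0.0226]
ee_rot: [-3.139, -0.0, 1.364]
wrist_force: [-0.7, 0.7, 0.3]
grip_width: 0.0855
grip_force: 0.0
```

Request:
move_arm --motion '[[[0,0,0],[0,0,0],-0.6],[[0,0,0],[0,0,0],-0.45],[[0,0,0],[0,0,0],-0.3],[[0,0,0],[0,0,0],0],[[0,0,0],[0,0,0],0.5],[[0,0,0],[0,0,0],1],[[0,0,0],[0,0,0],1]]'

```text
time_s: 16.6
tcp_pos: [0.5682, -0.0348, 0.0251]
ee_rot: [3.14, -0.001, 1.362]
wrist_force: [-1.6, 0.7, 6.2]
grip_width: 0.0575
grip_force: 65.4
```

Request:
move_arm --motion '[[[0,0,-0.004],[0,0,0],1],[[0,0,-0.012],[0,0,0],1],[[0,0,-0.022],[0,0,0],1],[[0,0,-0.032],[0,0,0],1],[[0,0,-0.04],[0,0,0],1],[[0,0,-0.045],[0,0,0],1],[[0,0,-0.045],[0,0,0],1],[[0,0,-0.045],[0,0,0],1]]'

```text
time_s: 17.27
tcp_pos: [0.5678, -0.0348, 0.0691]
ee_rot: [3.141, -0.0, 1.362]
wrist_force: [0.1, -0.4, -6.2]
grip_width: 0.057
grip_force: 65.4
```

Request:
move_arm --motion '[[[0,0,0],[0,0,0],1],[[0,0,0],[0,0,0],1],[[0,0,0],[0,0,0],1],[[0,0,0],[0,0,0],1]]'

```text
time_s: 17.6
tcp_pos: [0.5672, -0.0348, 0.0682]
ee_rot: [-3.141, 0.0, 1.362]
wrist_force: [-0.1, -0.3, -6.4]
grip_width: 0.0571
grip_force: 65.4
```

The middle tin reads about 6.4 N against 2.6 N for the left. I'll set it back and heft the right one.

Request:
move_arm --motion '[[[0,0,0.01],[0,0,0],1],[[0,0,0.02],[0,0,0],1],[[0,0,0.029],[0,0,0],1],[[0,0,0.036],[0,0,0],1],[[0,0,0.04],[0,0,0],1],[[0,0,0.043],[0,0,0],1],[[0,0,0.0445],[0,0,0],1],[[0,0,0.0445],[0,0,0],1]]'

```text
time_s: 18.27
tcp_pos: [0.5669, -0.0348, 0.0251]
ee_rot: [-3.14, -0.001, 1.362]
wrist_force: [-3.7, 0.9, 0.8]
grip_width: 0.0573
grip_force: 65.9
```

Request:
move_arm --motion '[[[0,0,0],[0,0,0],1],[[0,0,0],[0,0,0],-0.3],[[0,0,0],[0,0,0],-0.5],[[0,0,0],[0,0,0],-0.7],[[0,0,0],[0,0,0],-1],[[0,0,0],[0,0,0],-1],[[0,0,-0.005],[0,0,0],-1],[[0,0,-0.015],[0,0,0],-1]]'

```text
time_s: 18.93
tcp_pos: [0.5668, -0.0347, 0.0387]
ee_rot: [-3.14, 0.001, 1.362]
wrist_force: [-0.2, 0.5, 0.0]
grip_width: 0.0853
grip_force: 0.0
```

Request:
move_arm --motion '[[[0,0,-0.02],[0,0,0],-1],[[0,0,-0.045],[0,0,0],-1],[[0,0,-0.068],[0,0,0],-1],[[-0.015,0,-0.08],[0,0,0],-1],[[-0.04,0,-0.085],[0,0,0],-1],[[-0.07,0,-0.085],[0,0,0],-1],[[-0.1,0,-0.085],[0,0,0],-1],[[-0.125,0,-0.085],[0,0,0],-1]]'

```text
time_s: 19.6
tcp_pos: [0.5404, -0.1612, 0.125]
ee_rot: [3.141, 0.002, 1.36]
wrist_force: [-0.0, -0.2, -0.7]
grip_width: 0.0855
grip_force: 0.0
```

Request:
move_arm --motion '[[[0,0,0],[0,0,0],-1],[[0,0,0],[0,0,0],-1],[[0,0,0],[0,0,0],-1]]'

```text
time_s: 19.85
tcp_pos: [0.5415, -0.1572, 0.1243]
ee_rot: [3.142, -0.001, 1.361]
wrist_force: [0.1, -0.1, -0.1]
grip_width: 0.0852
grip_force: 0.0
```

```bash
python3 - <<'E'
from h import *
st(); print(shift(case(-.008,-.125,.023),down(-12.2)))
E
```

```text
{'time_s': 19.85, 'joint_positions': [-0.23, 0.4735, 0.6741, 1.6407, -0.3195, 1.1402, 0.316], 'tcp_pos': [0.5415, -0.1572, 0.1243], 'ee_rot': [3.1415, -0.0009, 1.3614], 'wrist_force': [0.1253, -0.065, -0.0576], 'grip_width': 0.0852, 'grip_force': 0.0}
(array([ -0.2,  -1.3, 101.3]), array([ 0.  , -0.05,  0.2 ]))
```

Request:
move_arm --motion '[[[0,-0.001,0.018],[0,0,0],-1],[[0,-0.001,0.036],[0,0,0],-1],[[0,-0.001,0.054],[0,0,0],-1],[[0,-0.001,0.072],[0,0,0],-1],[[0,-0.001,0.086],[0,0,0],-1],[[0,-0.001,0.095],[0,0,0],-1],[[0,-0.001,0.1],[0,0,0],-1],[[0,-0.001,0.1],[0,0,0],-1]]'

```text
time_s: 20.52
tcp_pos: [0.5403, -0.1557, 0.0232]
ee_rot: [-3.14, -0.0, 1.364]
wrist_force: [-1.1, 0.2, -0.2]
grip_width: 0.0855
grip_force: 0.0
```

Request:
move_arm --motion '[[[0,0,0],[0,0,0],-0.6],[[0,0,0],[0,0,0],-0.45],[[0,0,0],[0,0,0],-0.3],[[0,0,0],[0,0,0],0],[[0,0,0],[0,0,0],0.5],[[0,0,0],[0,0,0],1],[[0,0,0],[0,0,0],1]]'

```text
time_s: 21.1
tcp_pos: [0.5421, -0.1574, 0.0257]
ee_rot: [3.138, -0.0, 1.362]
wrist_force: [-0.4, 0.6, 5.8]
grip_width: 0.057
grip_force: 64.7
```

Request:
move_arm --motion '[[[0,0,-0.004],[0,0,0],1],[[0,0,-0.012],[0,0,0],1],[[0,0,-0.022],[0,0,0],1],[[0,0,-0.032],[0,0,0],1],[[0,0,-0.04],[0,0,0],1],[[0,0,-0.045],[0,0,0],1],[[0,0,-0.045],[0,0,0],1],[[0,0,-0.045],[0,0,0],1]]'

```text
time_s: 21.77
tcp_pos: [0.5409, -0.1569, 0.0696]
ee_rot: [3.141, -0.0, 1.362]
wrist_force: [-0.1, -0.4, -2.4]
grip_width: 0.0569
grip_force: 64.3
```

Request:
move_arm --motion '[[[0,0,0],[0,0,0],1],[[0,0,0],[0,0,0],1],[[0,0,0],[0,0,0],1],[[0,0,0],[0,0,0],1]]'

```text
time_s: 22.1
tcp_pos: [0.5404, -0.1568, 0.0687]
ee_rot: [-3.141, 0.0, 1.362]
wrist_force: [0.4, -0.6, -1.3]
grip_width: 0.057
grip_force: 64.3
```

Request:
move_arm --motion '[[[0,0,0.01],[0,0,0],1],[[0,0,0.02],[0,0,0],1],[[0,0,0.029],[0,0,0],1],[[0,0,0.036],[0,0,0],1],[[0,0,0.04],[0,0,0],1],[[0,0,0.043],[0,0,0],1],[[0,0,0.0445],[0,0,0],1],[[0,0,0.0445],[0,0,0],1]]'

```text
time_s: 22.77
tcp_pos: [0.5399, -0.1567, 0.0258]
ee_rot: [-3.14, -0.001, 1.362]
wrist_force: [-4.6, 0.9, 7.0]
grip_width: 0.0568
grip_force: 64.9
```

Request:
move_arm --motion '[[[0,0,0],[0,0,0],1],[[0,0,0],[0,0,0],-0.3],[[0,0,0],[0,0,0],-0.5],[[0,0,0],[0,0,0],-0.7],[[0,0,0],[0,0,0],-1],[[0,0,0],[0,0,0],-1],[[0,0,-0.005],[0,0,0],-1],[[0,0,-0.015],[0,0,0],-1]]'

```text
time_s: 23.43
tcp_pos: [0.5397, -0.1565, 0.039]
ee_rot: [-3.139, 0.0, 1.362]
wrist_force: [-0.3, -0.1, -0.6]
grip_width: 0.0855
grip_force: 0.0
```

Request:
move_arm --motion '[[[0,0,-0.02],[0,0,0],-1],[[0,0,-0.045],[0,0,0],-1],[[0,0,-0.068],[0,0,0],-1],[[0.015,0,-0.08],[0,0,0],-1],[[0.04,0,-0.085],[0,0,0],-1],[[0.07,0,-0.085],[0,0,0],-1],[[0.1,0,-0.085],[0,0,0],-1],[[0.125,0,-0.085],[0,0,0],-1]]'

```text
time_s: 24.1
tcp_pos: [0.5675, -0.0322, 0.1261]
ee_rot: [3.14, -0.002, 1.363]
wrist_force: [0.7, 1.0, 0.2]
grip_width: 0.0855
grip_force: 0.0
```

Request:
move_arm --motion '[[[0,0,0],[0,0,0],-1],[[0,0,0],[0,0,0],-1],[[0,0,0],[0,0,0],-1]]'

```text
time_s: 24.35
tcp_pos: [0.5667, -0.0358, 0.1254]
ee_rot: [3.141, 0.001, 1.362]
wrist_force: [0.6, -0.6, -0.2]
grip_width: 0.0855
grip_force: 0.0
```

```bash
python3 - <<'E'
from h import *
st(); print(shift([.5668,-.0348,.023],down(-12.2)))
E
```

```text
{'time_s': 24.35, 'joint_positions': [-0.4345, 0.4753, 0.6542, 1.6287, -0.3098, 1.1429, 0.0864], 'tcp_pos': [0.5667, -0.0358, 0.1254], 'ee_rot': [3.1406, 0.0011, 1.3616], 'wrist_force': [0.6142, -0.6169, -0.2402], 'grip_width': 0.0855, 'grip_force': 0.0}
(array([  1.1,  -0.2, 102.4]), array([0.06, 0.06, 0.21]))
```

Request:
move_arm --motion '[[[0.001,0,0.018],[0,0,0],-1],[[0.001,0,0.036],[0,0,0],-1],[[0.001,0,0.054],[0,0,0],-1],[[0.001,0,0.072],[0,0,0],-1],[[0.001,0,0.086],[0,0,0],-1],[[0.001,0,0.095],[0,0,0],-1],[[0.001,0,0.101],[0,0,0],-1],[[0.001,0,0.101],[0,0,0],-1]]'

```text
time_s: 25.02
tcp_pos: [0.5659, -0.0349, 0.0229]
ee_rot: [-3.14, 0.001, 1.36]
wrist_force: [0.6, 0.4, -0.1]
grip_width: 0.0856
grip_force: 0.0
```

Request:
move_arm --motion '[[[0,0,0],[0,0,0],-0.6],[[0,0,0],[0,0,0],-0.45],[[0,0,0],[0,0,0],-0.3],[[0,0,0],[0,0,0],0],[[0,0,0],[0,0,0],0.5],[[0,0,0],[0,0,0],1],[[0,0,0],[0,0,0],1]]'

```text
time_s: 25.6
tcp_pos: [0.5678, -0.034, 0.0252]
ee_rot: [3.139, -0.0, 1.362]
wrist_force: [-1.1, 0.7, 5.2]
grip_width: 0.0569
grip_force: 65.1
```

Request:
move_arm --motion '[[[0,0,-0.005],[0,0,0],1],[[0,0,-0.018],[0,0,0],1],[[0,0,-0.038],[0,0,0],1],[[0,0,-0.06],[0,0,0],1],[[0,0,-0.085],[0,0,0],1],[[0,0,-0.11],[0,0,0],1],[[0,0,-0.135],[0,0,0],1],[[0,-0.005,-0.155],[0,0,0],1]]'

```text
time_s: 26.27
tcp_pos: [0.562, -0.0326, 0.1793]
ee_rot: [3.141, 0.001, 1.362]
wrist_force: [1.1, 0.2, -6.2]
grip_width: 0.0568
grip_force: 65.9
```

Request:
move_arm --motion '[[[0,-0.015,-0.008],[0,0,0],1],[[0,-0.035,-0.01],[0,0,0],1],[[0,-0.06,-0.01],[0,0,0],1],[[0,-0.085,-0.01],[0,0,0],1],[[0,-0.11,-0.01],[0,0,0],1],[[0,-0.13,-0.01],[0,0,0],1],[[0,-0.142,-0.01],[0,0,0],1],[[0,-0.148,-0.01],[0,0,0],1]]'

```text
time_s: 26.93
tcp_pos: [0.4134, -0.0013, 0.1872]
ee_rot: [-3.136, -0.0, 1.363]
wrist_force: [-0.8, -0.4, -6.3]
grip_width: 0.057
grip_force: 65.8
```

Request:
move_arm --motion '[[[0,0,0],[0,0,0],1],[[0,0,0],[0,0,0],1],[[0,0,0],[0,0,0],1],[[0,0,0],[0,0,0],1],[[0,0,0],[0,0,0],1],[[0,0,0],[0,0,0],1]]'

```text
time_s: 27.43
tcp_pos: [0.4176, -0.0023, 0.1886]
ee_rot: [3.141, 0.001, 1.362]
wrist_force: [0.1, 0.7, -6.0]
grip_width: 0.057
grip_force: 65.8
```

```bash
python3 - <<'E'
from h import *
st()
# numeric check of tins' tops (bright blobs) in both views
s=env.get_image("side").max(2)[190:300,300:400]; m=cv2.connectedComponentsWithStats((s>215).astype(np.uint8))
for q,c in zip(m[2][1:],m[3][1:]):
    if q[4]>50: print("side",q,(c+[300,190]).round(1),ray(c+[300,190],.076,"side").round(4))
g=env.get_image("top").max(2)[200:260,260:410]; m=cv2.connectedComponentsWithStats((g>170).astype(np.uint8))
for q,c in zip(m[2][1:],m[3][1:]):
    if q[4]>50: print("top",q,(c+[260,200]).round(1),ray(c+[260,200],.076).round(4))
# held tin: project its underside/top at expected z
o=env.get_obs()["tcp_pos"]; print(proj([[o[0],o[1],.175],[o[0],o[1],.241]],"side").round(1))
E
```

```text
{'time_s': 27.4333, 'joint_positions': [-0.6828, 0.0614, 0.6848, 1.9189, -0.0413, 1.1753, -0.1923], 'tcp_pos': [0.4176, -0.0023, 0.1886], 'ee_rot': [3.1414, 0.0007, 1.3615], 'wrist_force': [0.1488, 0.7222, -6.0236], 'grip_width': 0.057, 'grip_force': 65.8305}
side [ 22  13  21  10 168] [332.  207.2] [0.5907 0.0858 0.076 ]
side [ 23  69  27  15 303] [335.9 265.8] [ 0.5391 -0.159   0.076 ]
top [ 24  12  18  17 223] [292.2 219.8] [0.5933 0.0873 0.076 ]
top [111  29  17  17 224] [379.1 237. ] [ 0.5408 -0.1576  0.076 ]
top [ 0 49  9 11 83] [263.6 254.5] [0.4956 0.1681 0.076 ]
[[264.8 196.9]
 [262.6 169.7]]
```

```bash
python3 - <<'E'
from h import *
im=env.get_image("side").max(2).astype(int)
for c in(256,264,272): print(c,[(r,im[r,c]) for r in range(150,216,2)])
P=[case(.134,y,.287) for y in(-.1,.1)]; n=proj([case(.134,y,.287) for y in(-.07,-.03,.03,.07)],"side").round().astype(int); print(n.tolist(),[im[v-4:v+5,u-4:u+5].max()-im[v-4:v+5,u-4:u+5].min() for u,v in n])
i0=cv2.imread("pics/side0.png").max(2).astype(int); print([i0[v-4:v+5,u-4:u+5].max()-i0[v-4:v+5,u-4:u+5].min() for u,v in n])
o=env.get_obs()["tcp_pos"]
for z in(.15,.165,.175,.185,.2): print(z,proj([[o[0],o[1]-.029,z]],"side").round(1))
E
```

```text
256 [(150, np.int64(55)), (152, np.int64(59)), (154, np.int64(57)), (156, np.int64(60)), (158, np.int64(58)), (160, np.int64(105)), (162, np.int64(199)), (164, np.int64(201)), (166, np.int64(191)), (168, np.int64(138)), (170, np.int64(140)), (172, np.int64(138)), (174, np.int64(136)), (176, np.int64(121)), (178, np.int64(121)), (180, np.int64(120)), (182, np.int64(120)), (184, np.int64(120)), (186, np.int64(119)), (188, np.int64(121)), (190, np.int64(123)), (192, np.int64(118)), (194, np.int64(122)), (196, np.int64(124)), (198, np.int64(123)), (200, np.int64(124)), (202, np.int64(153)), (204, np.int64(205)), (206, np.int64(206)), (208, np.int64(207)), (210, np.int64(205)), (212, np.int64(207)), (214, np.int64(206))]
264 [(150, np.int64(58)), (152, np.int64(60)), (154, np.int64(59)), (156, np.int64(57)), (158, np.int64(60)), (160, np.int64(128)), (162, np.int64(202)), (164, np.int64(210)), (166, np.int64(237)), (168, np.int64(144)), (170, np.int64(139)), (172, np.int64(139)), (174, np.int64(138)), (176, np.int64(121)), (178, np.int64(122)), (180, np.int64(122)), (182, np.int64(125)), 
[... 644 characters left out ...]
.int64(116)), (178, np.int64(116)), (180, np.int64(118)), (182, np.int64(119)), (184, np.int64(122)), (186, np.int64(122)), (188, np.int64(123)), (190, np.int64(122)), (192, np.int64(121)), (194, np.int64(126)), (196, np.int64(124)), (198, np.int64(124)), (200, np.int64(124)), (202, np.int64(170)), (204, np.int64(207)), (206, np.int64(206)), (208, np.int64(206)), (210, np.int64(207)), (212, np.int64(207)), (214, np.int64(205))]
[[406, 161], [404, 153], [400, 141], [397, 134]] [np.int64(99), np.int64(60), np.int64(90), np.int64(79)]
[np.int64(18), np.int64(13), np.int64(14), np.int64(8)]
0.15 [[267.5 213.1]]
0.165 [[267.  207.1]]
0.175 [[266.7 203.1]]
0.185 [[266.4 199. ]]
0.2 [[265.9 192.9]]
```

The held tin's lower edge is at row 203.5, so its underside is at about 0.174 m. The cover bar is at its open position, and both other tins are on their places.

```bash
python3 -c "
from workcell import env
print(env.hand_in())"
```

```text
the job is handed in; nothing more can be done
None
```

I handed the job in at about 27.5 s: the cover is open, all three tins were hefted left to right, and the heaviest, the middle one (about 0.63 kg), is held upright about 17 cm above the counter, clear of the case, with the other two on their places.

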